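# Weigh two battery packs and charge the heavier

### The arm

A 6-joint arm with a two-finger parallel gripper is mounted at the origin on the work surface. World frame = base frame: x ahead of the robot, y to its left, z up, the work surface at z = 0. Lengths are in mm, angles in rad, forces in N, time in s.
With the tool pointing down it reaches from about 350 to 775 mm from the base axis. Payload 7.3 kg.
Tool frame: the origin (TCP) lies at the very end of the fingers, on their centre line; the grasp point (between the pads) lies 19 mm behind it (bot.tcp_to_grasp is the distance from the TCP to the grasp point, in mm); z points along the fingers, y is the direction in which the jaws open and shut (so a half turn about z gives the same grasp; the last joint's range is limited). The gripper opens to 92 mm and grips with 3 to 60 N. Pads are 19 mm wide; open, the fingers measure 130 mm over their backs; the gripper's body (75 mm by 190 mm) begins 47 mm behind the grasp point.
Start: joints at [-1.475, 0.342, 1.524, -0, 1.275, -0.146], TCP at [125.733, -509.741, 226.741] pointing down, gripper open.
Joint ranges: [-2.53, 2.53], [-0.77, 2.02], [0.04, 2.7], [-1, 4.14], [0.28, 2.66], [-3.11, 3.11]. Speed limits (rad/s): [2.57, 2.57, 3.14, 3.14, 3.14, 3.14].

### API

Orientations are given as [roll, pitch, yaw] about the fixed x, y, z axes, in that order (R = Rz(yaw) Ry(pitch) Rx(roll)).
In Python, from plant import bot gives the robot as it stands. The module is installed in compiled form; this text tells all that it offers.
- The arm moves only by the tool carry_out, never from a script. Its argument "motion" is a list of rows, each a list of 5 numbers: the closure, from 0 (fully open) to 1 (shut), then the shift along the tool's x, y, z in mm, then the turn about the tool's z in degrees. In form: [[claw, dx, dy, dz, spin], ...]. A call has 1 to 10 rows; each row is the pose to reach, as a shift and turn from the pose measured when the call began, along the tool's axes at that moment; what a row does not reach only later rows make up. A row lasts 1/8 s, in which the tool goes at most 62.5 mm and 10.7 degrees, less where a joint would pass 70% of its speed; a pose out of reach is approached as far as the arm can. A call with a gripper value outside its range is refused whole. The fingers move at their own pace and stop on an object; the grip force is fixed at half the most. Time passes only in rows, so rows that repeat a pose let the fingers close. It gives the time, the measured TCP pose, the force and the opening at its end, in the units of the state.
- bot.get_obs(): the state, without advancing time (a new reading comes with each control period).
- bot.capture(name): name is "scene" or "top" or "wrist"; returns a dict with "color" (480x640x3 uint8, red, green, blue), "depth" (480x640 float32, mm along the optical axis (not along the pixel's ray), 0 where there is no reading), "K" (3x3 intrinsics, pixels), "camera_from_world" (4x4, takes a point from world to camera coordinates). Camera axes: x right, y down, z forward; pixel columns grow to the right and rows downward; lengths in mm; the calibration is good to about 2 mm. A picture is of the moment at which its call begins.
- bot.close_job(): hands the job in, once; it reports no verdict.
The state is a dict: "time": time; "joint_positions": joint angles; "dq": joint speeds; "tau": joint torques, N m; "tool_pos": TCP position; "tcp_rot": TCP orientation; "contact_force": force on the tool from outside, world axes, zero at the start; "moment": the same for the moment, N m; "grip_width": finger opening in mm.
Only numpy, scipy, OpenCV 4.12 (cv2) and the standard library are available. Lean on these libraries where they do the work, as an engineer would, in place of code of your own. Each camera call takes 0.05 s, during which the arm holds its last target.

### The job

Two look-alike battery packs stand on the bench. Gently set one on each pan of the balance, let go of both and wait until it has gone right over to one side to see which pack is heavier; then take the heavier pack off its pan, set it on the charger's deck, slide it into the channel and push the terminal block fully home with it, stopping as soon as you feel the stop and not forcing it, and leave it there. Leave the lighter pack on its pan, and do not disturb the other things on the bench.

Things in the scene. Friction and masses are not known exactly. Their poses are not given: they have to be found in the camera images.
- pack_1_c (a point): one of two look-alike black battery packs, 0.28 to 0.70 kg. Foot 80 (its x) x 56 (y) x 30 mm, and on the middle of the foot an upright stem 34 (x) x 30 (y) mm from 30 to 74 mm above the underside: the grip, pinched across its 30 mm width (y) at about 53 mm above the underside. The same turned half round. This point is at the pack's middle, 37 mm above its underside; z up.
- pack_2_c (a point): one of two look-alike black battery packs, 0.28 to 0.70 kg. Foot 80 (its x) x 56 (y) x 30 mm, and on the middle of the foot an upright stem 34 (x) x 30 (y) mm from 30 to 74 mm above the underside: the grip, pinched across its 30 mm width (y) at about 53 mm above the underside. The same turned half round. This point is at the pack's middle, 37 mm above its underside; z up.
- balance: the equal-arm balance, fixed to the bench; origin at the centre of its underside, z up. Base 110 (x) x 360 (y) x 22 mm; the left pan is at y = +120 mm, the right pan at y = -120 mm. A thin index frame stands between the pans at x = -35 mm, 114 mm tall, 60 mm wide.
- pan_left_top (a point): left (+y) pan, a flat level aluminium disc 128 mm across that slides up and down 15 mm either way from its middle height of 66 mm above the bench, moved by the load. The disc also sits on a spring of 2 N/mm that gives up to 14 mm. This point is the centre of its upper face and moves with it
- pan_right_top (a point): right (-y) pan, a flat level aluminium disc 128 mm across that slides up and down 15 mm either way from its middle height of 66 mm above the bench, moved by the load. The disc also sits on a spring of 2 N/mm that gives up to 14 mm. This point is the centre of its upper face and moves with it
- beam (a joint): angle of the balance beam, rad, 0 level, growing as the left pan rises (right side heavier); ends at about +-0.125, where the pan has moved 15 mm. The pans are coupled: one goes down as the other goes up, and with only one pack on, its pan sinks to the bottom. The motion is damped: it always goes right over to the heavier side, within a second as a rule, but a difference of 10 g takes 2 s and more.
- pan_left_disc (a joint): how far the left disc is pressed down on its own spring, m: 0 empty, -0.001 for each 2 N of load, -0.014 bottomed
- pan_right_disc (a joint): the same for the right disc
- buffer (a joint): how far the rubber buffer behind the charger's terminal block is pressed, m: 0 free, 0.001 for each 2 N of push, 0.012 bottomed
- charger: the charger, fixed to the bench; origin on the bench under its channel, x inwards along the channel, z up. Black deck at z = 32 mm, x = -130 to 123 mm, 120 mm wide. Two grey guide rails, 14 mm above the deck, x = -30 to 100 mm, leave a channel 61 mm wide for a pack's 56 mm foot (pack's x along the channel); the flared mouth begins at x = -53 mm. Rear housing from 123 mm, 62 mm high.
- setdown (a point): point on the charger's deck, at its x = -95, y = 0, z = 32 mm, in front of the channel: a pack set down with its underside centred here is clear of the mouth. Same axes as the charger. From here the middle of a pack slides 108 to 158 mm inwards until fully home (and up to 12 mm more against a buffer): the adjustable back stop was set by hand and its place is not measured.
- terminals (a joint): how far the charger's black terminal block, in front of the stop, is pushed in, m: 0 out, 0.012 fully home against the stop. It slides stiffly, about 6 N, and stays where it is pushed; at home the force rises on a rubber buffer, 2 N/mm over 12 mm, then steeply.
- screw_jar: bystander, to be left alone: glass jar with steel cap, 52 mm across, 65 mm tall; origin at its underside
- tape_measure: bystander, to be left alone: tape measure standing on edge, 66 x 36 x 60 mm; origin at its underside
- wrench: bystander, to be left alone: open wrench lying flat; origin at its underside
- screwdriver: bystander, to be left alone: screwdriver lying flat; origin at its underside
- paint_can: bystander, to be left alone: round can, 84 mm across, 100 mm tall; origin at its underside
- bearing: bystander, to be left alone: steel ring, 52 mm across, 15 mm high; origin at its underside

How it is judged:
By the outcome, as a careful person would: the job done as asked, in the order asked, and still so for the second after the job is handed in, with the robot touching nothing.
It also fails if it takes over 72 s, if anything falls off the work surface, if the arm or the gripper's body presses on something with over 40 N, if the wrist force passes 120 N, or if a joint passes its speed limit or range.

## Working session

There is one attempt and no reset: what is moved stays moved. The work goes in short steps, Python scripts to look and compute and a tool call to move; the robot and the scene stay as the last step left them, time stands still between calls to the robot, and variables do not carry over. Pictures are saved under pics/ and viewed, and the job is handed in when it is done.

Besides the shell and the picture viewer there is one more tool, called after "Call:" as name(argument=value, ...) on one line, values as JSON. carry_out: Moves the arm, as the interface text tells. Its arguments: {"type":"object","properties":{"motion":{"type":"array","items":{"type":"array","items":{"type":"number"}}}},"required":["motion"]}

```bash
mkdir -p pics
cat > h.py <<'E'
import numpy as np, cv2
from plant import bot
def cap(n,f=None):
    c=bot.capture(n)
    if f: cv2.imwrite('pics/'+f,c['color'][:,:,::-1])
    np.savez('/tmp/%s.npz'%n,**c)
    return c
def w(c,u,v,z=None):
    K=c['K'];T=np.linalg.inv(c['camera_from_world'])
    r=np.linalg.inv(K)@[u,v,1.]
    if z is None:
        d=c['depth'][int(round(v)),int(round(u))]; p=r*d
        return T[:3,:3]@p+T[:3,3]
    d=T[:3,:3]@r; s=(z-T[2,3])/d[2]; return T[:3,3]+s*d
def load(n): return dict(np.load('/tmp/%s.npz'%n))
E
python3 - <<'E'
from h import *
print(bot.get_obs())
for n in ['scene','top','wrist']: 
    c=cap(n,n+'0.png'); print(n,np.linalg.inv(c['camera_from_world']).round(2),c['K'])
E
```

```text
{'time': 0.0, 'joint_positions': array([-1.47496937e+00,  3.42704695e-01,  1.52501150e+00,  4.93793919e-06,
        1.27535612e+00, -1.45986476e-01]), 'dq': array([ 0.00190962, -0.00087576,  0.00036886, -0.00021245,  0.00167992,
       -0.00134749]), 'tau': array([ 2.65236355e-03, -4.31233764e+01, -2.44222873e+01,  7.19693466e-02,
        5.60268725e-02, -1.19150254e-04]), 'tool_pos': array([ 125.71056282, -509.32406586,  226.05622558]), 'tcp_rot': array([-3.14012941e+00, -2.19916758e-04,  2.41811834e-01]), 'contact_force': array([-0.30431119, -0.49183486, -0.45238519]), 'moment': array([ 0.0343966 ,  0.03596078, -0.00174741]), 'grip_width': 91.75848257341477}
scene [[-3.00000e-02  7.00000e-01 -7.20000e-01  1.62154e+03]
 [ 1.00000e+00  3.00000e-02 -1.00000e-02  1.86000e+01]
 [ 2.00000e-02 -7.20000e-01 -7.00000e-01  1.08769e+03]
 [ 0.00000e+00  0.00000e+00  0.00000e+00  1.00000e+00]] [[620.85346724   0.         314.84824108]
 [  0.         620.85346724 243.83296952]
 [  0.           0.           1.        ]]
top [[-3.00000e-02 -9.80000e-01  1.80000e-01  3.74350e+02]
 [-1.00000e+00  2.00000e-02 -2.00000e-02  2.52000e+01]
 [ 1.00000e-02 -1.80000e-01 -9.80000e-01  1.24167e+03]
 [ 0.00000e+00  0.00000e+00  0.00000e+00  1.00000e+00]] [[611.33912043   0.         333.62827616]
 [  0.         611.33912043 234.51821884]
 [  0.           0.           1.        ]]
wrist [[ 2.4000e-01 -9.3000e-01 -2.9000e-01  2.0376e+02]
 [-9.7000e-01 -2.3000e-01 -7.0000e-02 -4.8926e+02]
 [-0.0000e+00  3.0000e-01 -9.5000e-01  3.8281e+02]
 [ 0.0000e+00  0.0000e+00  0.0000e+00  1.0000e+00]] [[345.51593049   0.         321.19050738]
 [  0.         345.51593049 242.17740703]
 [  0.           0.           1.        ]]
```

View pics/top0.png

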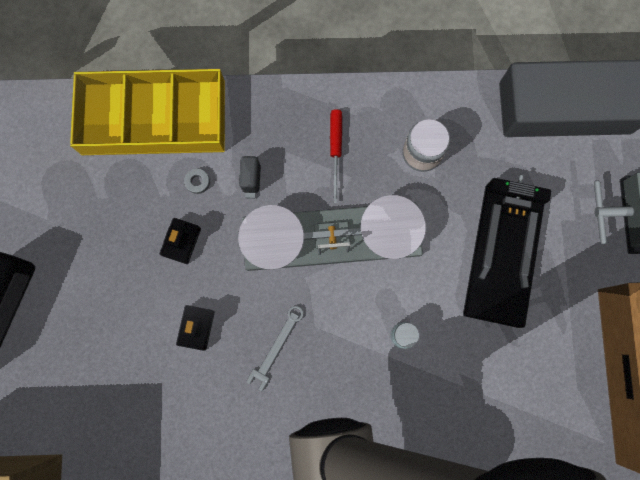

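View pics/scene0.png

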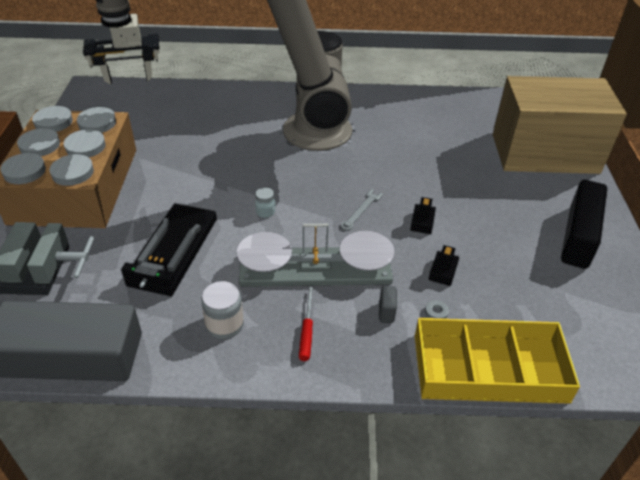

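View pics/wrist0.png

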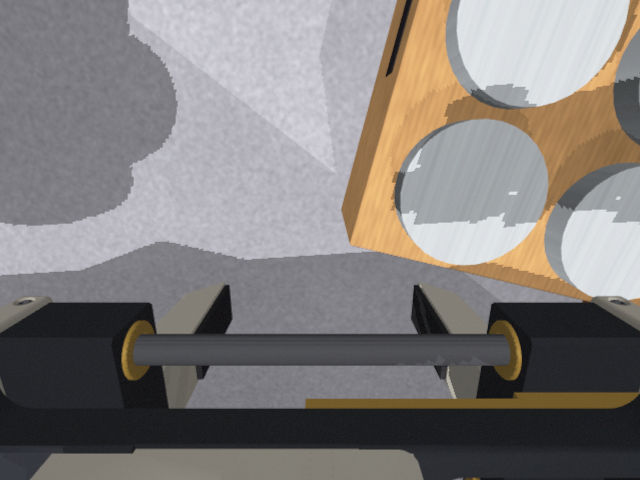

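Top view: packs at about (180,240) and (195,327), pans at (271,237) and (393,227), charger at (507,252) with its mouth towards the bottom of the picture. I'll enlarge these.

Run:
```python
from h import *
c=load('top'); im=c['color'][:,:,::-1]
a=cv2.resize(im[200:370,140:240],None,fx=6,fy=6,interpolation=cv2.INTER_CUBIC)
a=np.clip(a.astype(float)*1.6,0,255).astype(np.uint8); 
cv2.imwrite('pics/t_packs.png',cv2.resize(im[205:365,145:235],None,fx=3.7*1,fy=3.7,interpolation=cv2.INTER_CUBIC))
cv2.imwrite('pics/t_packs.png',np.clip(cv2.resize(im[210:360,145:235],None,fx=4,fy=4,interpolation=cv2.INTER_CUBIC).astype(float)*1.8+10,0,255).astype(np.uint8))
cv2.imwrite('pics/t_ch.png',np.clip(cv2.resize(im[170:335,455:560],None,fx=3.6,fy=3.6,interpolation=cv2.INTER_CUBIC).astype(float)*1.8+10,0,255).astype(np.uint8))
cv2.imwrite('pics/t_bal.png',cv2.resize(im[180:290,230:440],None,fx=3.8,fy=3.8,interpolation=cv2.INTER_CUBIC))
# depth grid to world z
T=np.linalg.inv(c['camera_from_world'])
K=c['K'];v,u=np.mgrid[:480,:640];d=c['depth']
P=np.stack([(u-K[0,2])/K[0,0]*d,(v-K[1,2])/K[1,1]*d,d],-1)@T[:3,:3].T+T[:3,3]
np.save('/tmp/P.npy',P)
print('bench z',np.median(P[340:370,190:240,2]))
for n,(u0,v0) in dict(p1=(180,240),p2=(195,327),L=(271,237),R=(393,227),ch=(507,290)).items(): print(n,P[v0,u0].round(1))
print(P[225:260:2,160:204:4,2].round(0).astype(int))
print(P[305:350:3,175:216:4,2].round(0).astype(int))
def cen(box,lo,hi):
    u0,u1,v0,v1=box; Q=P[v0:v1,u0:u1].reshape(-1,3); m=(Q[:,2]>lo)&(Q[:,2]<hi); Q=Q[m]
    r=cv2.minAreaRect(Q[:,:2].astype(np.float32)); return m.sum(),Q.mean(0).round(1),r
for b in [(150,212,205,270),(170,222,295,358)]:
    print('stem',cen(b,60,85)); print('foot',cen(b,20,40)); print('all',cen(b,15,90))
print('panL',cen((230,310,195,280),55,80)); print('panR',cen((355,430,185,265),55,80))
print('deck',cen((455,560,170,335),26,38)); print('rail',cen((455,560,170,335),42,50))
```

```text
bench z 0.4922649559794081
p1 [581.6 303.5  70.4]
p2 [413.8 271.5  74.4]
L [583.9 127.8  65.6]
R [ 597.5 -111.2   67.3]
ch [ 471.5 -337.    28.9]
[[ 3  1 -2 33 28 30 27 28 31 29  2]
 [ 3 -7 -7 73 30 30 29 34 29 29  4]
 [ 2  1 77 75 77 71 31 25 29 28  7]
 [ 0 -1 73 74 75 74 66 30 28 31 -7]
 [ 0 -2 74 74 73 76 61 32 28 25 -3]
 [ 4  1 75 72 74 78 58 28 32 17  3]
 [ 4  0 75 75 72 71 49 30 28 15 -3]
 [-1 73 77 75 73 70 48 25 34 11 -1]
 [-3 75 72 77 77 67 41 29 32 -1  0]
 [ 3 28 72 72 74 61 35 31 26  4 -2]
 [-2 29 29 61 76 55 29 33 26  0  1]
 [ 2 26 29 32 42 57 32 31 15 -4 -1]
 [ 2 28 29 26 30 29 30 33  9 -3  3]
 [28 31 30 29 32 28 30 29  6 -1 -1]
 [31 30 32 31 24 30 26 31  2  4  3]
 [ 1 30 27 30 31 34 29 27 -1  2  1]
 [-4  1 26 29 34 32 28 22  2  2  0]
 [-5 -2  1  5 24 29 27 15  3  5 -6]]
[[  -2   -2    0   29    0    0    3    3    3    2   -6]
 [   0   -1   -1   33   33   34   28   24   -3    1    0]
 [   4   -1   22   32   31   27   30   30   30   29    3]
 [   2   -2   29   31   32   30   27   27   35   26   -1]
 [   3    1   75   73   30   29   33   29   32   21 1242]
 [  -2   -1   7
[... 1407 characters left out ...]
31591796875), (57.771156311035156, 80.06303405761719), 78.54076385498047))
panL (np.int64(3301), array([584.7, 128.7,  65.6]), ((585.2671508789062, 129.02105712890625), (127.14398956298828, 126.55973815917969), 53.180458068847656))
panR (np.int64(3239), array([ 598.9, -110.6,   65.6]), ((599.3915405273438, -110.634765625), (124.44591522216797, 126.77240753173828), 87.54486846923828))
deck (np.int64(5870), array([ 519.3, -331.6,   32. ]), ((544.0140380859375, -339.90948486328125), (121.8799819946289, 275.18988037109375), 76.19110107421875))
rail (np.int64(1223), array([ 576.4, -348.3,   46.1]), ((594.580078125, -350.3724670410156), (115.53646087646484, 224.64891052246094), 76.40077209472656))
```

View pics/t_ch.png

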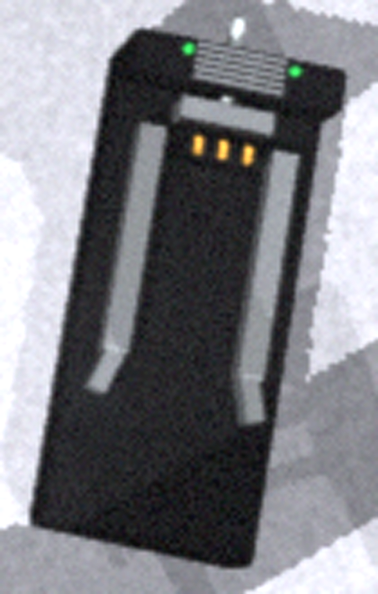

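View pics/t_bal.png

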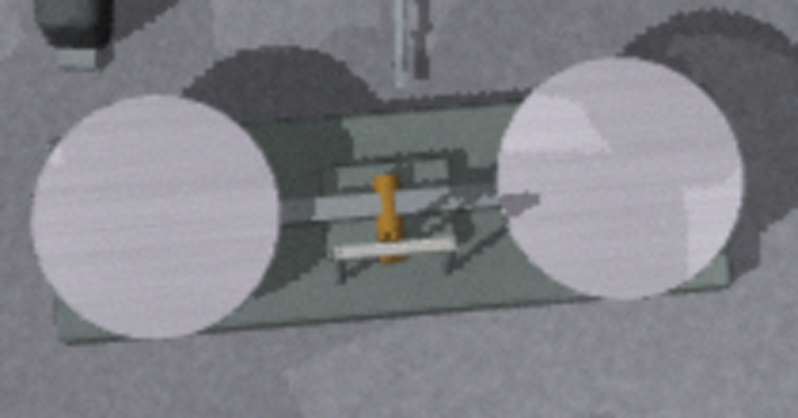

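View pics/t_packs.png

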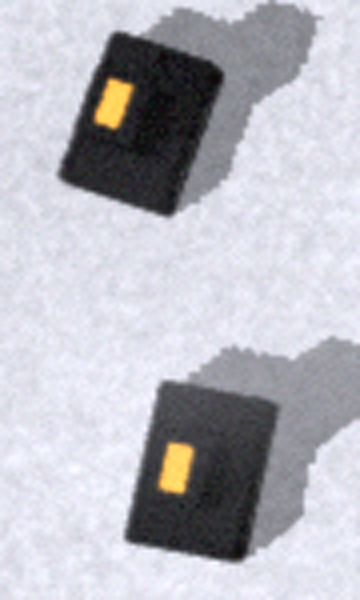

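Run:
```python
from h import *
c=load('top');P=np.load('/tmp/P.npy')
# charger frame from near deck corners etc
u=np.mgrid[455:560,170:335]
Q=P[170:335,455:560].reshape(-1,3)
th=np.deg2rad(-13.8)
for th in np.deg2rad([-14.5,-14.1,-13.8,-13.5,-13.1]):
    ex=np.array([np.cos(th),np.sin(th)]);ey=np.array([-ex[1],ex[0]])
    D=Q[(Q[:,2]>25)&(Q[:,2]<39)]; a=D[:,:2]@ex;b=D[:,:2]@ey
    # edges of deck per-slice
    s=[]
    for x0 in np.arange(a.min()+10,a.min()+95,15):
        m=(a>x0)&(a<x0+15); s.append((np.percentile(b[m],1.5).round(1),np.percentile(b[m],98.5).round(1)))
    R=Q[(Q[:,2]>42)&(Q[:,2]<52)];ra=R[:,:2]@ex;rb=R[:,:2]@ey
    rr=[]
    for x0 in np.arange(a.min()+110,a.min()+225,25):
        m=(ra>x0)&(ra<x0+25); bb=rb[m]; mid=np.median(b); l=bb[bb<mid];h=bb[bb>mid]
        rr.append((np.median(l).round(1),np.median(h).round(1)))
    print(np.rad2deg(th),np.percentile(a,.5).round(1),s,rr)
```

```text
-14.500000000000002 475.3 [(np.float64(-252.2), np.float64(-135.7)), (np.float64(-251.8), np.float64(-135.6)), (np.float64(-251.2), np.float64(-135.5)), (np.float64(-250.8), np.float64(-135.2)), (np.float64(-251.4), np.float64(-135.4)), (np.float64(-250.8), np.float64(-134.9))] [(np.float64(-230.0), np.float64(-155.8)), (np.float64(-230.0), np.float64(-155.5)), (np.float64(-229.7), np.float64(-154.4)), (np.float64(-229.1), np.float64(-154.7)), (np.float64(-226.2), np.float64(-158.5))]
-14.1 473.9 [(np.float64(-255.7), np.float64(-139.0)), (np.float64(-254.9), np.float64(-139.1)), (np.float64(-254.9), np.float64(-139.1)), (np.float64(-254.5), np.float64(-138.9)), (np.float64(-255.2), np.float64(-139.3)), (np.float64(-255.4), np.float64(-138.9))] [(np.float64(-234.2), np.float64(-160.1)), (np.float64(-234.3), np.float64(-159.8)), (np.float64(-234.1), np.float64(-158.8)), (np.float64(-233.9), np.float64(-159.4)), (np.float64(-230.2), np.float64(-163.3))]
-13.8 472.8 [(np.float64(-258.0), np.float64(-141.6)), (np.float64(-257.6), np.float64(-142.1)), (np.float64(-257.6), np.float64(-141.
[... 593 characters left out ...]
t64(-145.1))] [(np.float64(-240.6), np.float64(-166.3)), (np.float64(-240.8), np.float64(-166.2)), (np.float64(-241.0), np.float64(-165.6)), (np.float64(-241.0), np.float64(-166.5)), (np.float64(-236.3), np.float64(-170.5))]
-13.1 470.3 [(np.float64(-264.1), np.float64(-147.5)), (np.float64(-263.2), np.float64(-148.2)), (np.float64(-263.9), np.float64(-148.2)), (np.float64(-263.9), np.float64(-148.2)), (np.float64(-264.7), np.float64(-148.9)), (np.float64(-265.6), np.float64(-149.0))] [(np.float64(-244.7), np.float64(-170.5)), (np.float64(-245.1), np.float64(-170.6)), (np.float64(-245.6), np.float64(-170.0)), (np.float64(-245.7), np.float64(-171.2)), (np.float64(-241.1), np.float64(-175.1))]
```

Top view crops: the charger's mouth faces the robot, yaw about -13.8°. Both packs are upright (stem tops at z≈74) and the pans are level (z≈66). Next I'll cross-check in the scene view and plan the first move.

```bash
cat >> h.py <<'E'
def plan(*tg):
    """targets (x,y,z,yawdeg) -> tool shifts from present pose"""
    o=bot.get_obs(); from scipy.spatial.transform import Rotation as R
    M=R.from_euler('xyz',o['tcp_rot']).as_matrix()
    y0=np.rad2deg(o['tcp_rot'][2])
    print('t %.2f pos'%o['time'],o['tool_pos'].round(1),'yaw %.2f'%y0,'F',o['contact_force'].round(1),'w %.1f'%o['grip_width'],'q',o['joint_positions'].round(2))
    for t in tg:
        d=M.T@(np.array(t[:3])-o['tool_pos']); sp=(-(t[3]-y0)+180)%360-180
        print(t,'->',d.round(1),'spin %.1f'%sp)
E
python3 - <<'E'
from h import *
c=load('scene');K=c['K'];T=np.linalg.inv(c['camera_from_world'])
v,u=np.mgrid[:480,:640];d=c['depth']
P=np.stack([(u-K[0,2])/K[0,0]*d,(v-K[1,2])/K[1,1]*d,d],-1)@T[:3,:3].T+T[:3,3]
def cen(box,lo,hi):
    u0,u1,v0,v1=box; Q=P[v0:v1,u0:u1].reshape(-1,3); m=(Q[:,2]>lo)&(Q[:,2]<hi); Q=Q[m]
    print(m.sum(),Q.mean(0).round(1),cv2.minAreaRect(Q[:,:2].astype(np.float32)))
cen((425,465,240,290),66,82);cen((405,440,190,238),66,82)
cen((335,398,228,275),60,72);cen((233,295,230,275),60,72)
Pt=np.load('/tmp/P.npy')
print('tallest near wood box', np.nanmax(Pt[280:460,600:640,2]))
plan((480,-150,260,0),(415,283.5,230,-11.3),(415,283.5,130,-11.3))
E
```

```text
159 [594.2 314.9  73.3] ((591.5721435546875, 315.62225341796875), (29.552658081054688, 38.90664291381836), 69.80559539794922)
126 [419.9 282.1  73.2] ((414.3460998535156, 283.3050537109375), (29.631242752075195, 45.35625457763672), 78.56444549560547)
1658 [588.4 127.9  65.5] ((585.8179931640625, 128.27052307128906), (126.57093048095703, 125.9190902709961), 63.099918365478516)
1681 [ 602.3 -111.3   65.6] ((599.251953125, -111.23694610595703), (129.78445434570312, 125.97270202636719), 12.920363426208496)
tallest near wood box 1241.6716372379306
t 0.15 pos [ 125.7 -509.5  226.2] yaw 13.85 F [-0.2 -0.5 -0.7] w 91.8 q [-1.48  0.34  1.52  0.    1.28 -0.15]
(480, -150, 260, 0) -> [ 430.1 -264.2  -33.4] spin 13.9
(415, 283.5, 230, -11.3) -> [ 470.7 -700.6   -2.9] spin 25.2
(415, 283.5, 130, -11.3) -> [ 470.7 -700.5   97.1] spin 25.2
```

Call:
carry_out(motion=[[0,48,-29,-15,3],[0,96,-58,-30,6],[0,144,-88,-34,9],[0,192,-118,-34,12],[0,240,-147,-34,14],[0,287,-176,-34,14],[0,335,-206,-34,14],[0,383,-235,-34,14],[0,425,-275,-34,20],[0,436,-330,-34,25]])

```text
time: 1.4
tool_pos: [471.4, -83.0, 259.9]
tcp_rot: [-3.14, 0.001, -0.197]
contact_force: [0.4, 0.6, 0.8]
grip_width: 91.6
```

Run:
```python
from h import *
plan((415,283.5,260,-11.3),(415,283.5,180,-11.3))
```

```text
t 1.40 pos [471.4 -83.  259.9] yaw -11.30 F [0.4 0.6 0.8] w 91.6 q [-0.34  0.23  1.59  0.    1.33  1.43]
(415, 283.5, 260, -11.3) -> [-127.1 -348.4    0.5] spin 0.0
(415, 283.5, 180, -11.3) -> [-127.1 -348.2   80.5] spin 0.0
```

Call:
carry_out(motion=[[0,-21,-58,0,0],[0,-42,-116,0,0],[0,-63,-174,0,0],[0,-84,-232,0,0],[0,-106,-290,0,0],[0,-127,-348,20,0],[0,-127,-348,70,0],[0,-127,-348,80,0]])

```text
time: 2.4
tool_pos: [412.8, 282.9, 177.6]
tcp_rot: [3.139, 0.006, -0.196]
contact_force: [-0.4, -0.7, 0.7]
grip_width: 92.1
```

Run:
```python
from h import *
c=cap('wrist','w1.png')
plan((415,283.5,34,-11.3))
```

```text
t 2.45 pos [413.7 282.6 178.2] yaw -11.28 F [-0.5 -0.4 -0.2] w 92.1 q [0.45 0.35 1.66 0.   1.14 2.21]
(415, 283.5, 34, -11.3) -> [  1.8  -1.4 144.2] spin 0.0
```

View pics/w1.png

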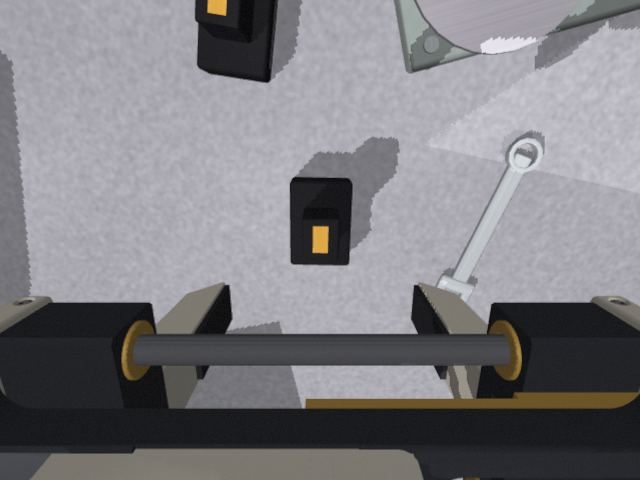

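Wrist view: the stem's label is at (320,239), midway between the fingers and square to them. The wrench is flat and to the right, below fingertip height.

Run:
```python
from h import *
c=load('wrist'); print(w(c,320.5,239,74), c['depth'][239,320])
print(w(c,291,262,30),w(c,350,264,30),w(c,292,180,30),w(c,351,180,30))
```

```text
[413.66845633 283.98905389  74.        ] 273.47205
[383.48399846 318.25026857  30.        ] [370.67954446 264.16680914  30.        ] [458.0113714  300.53474061  30.        ] [447.99891068 250.01310736  30.        ]
```

Call:
carry_out(motion=[[0,2,-1,45,0],[0,2,-1,90,0],[0,2,-1,125,0],[0,2,-1,144,0],[0,2,-1,144,0],[1,2,-1,144,0],[1,2,-1,144,0],[1,2,-1,144,0],[1,2,-1,144,0]])

```text
time: 3.58
tool_pos: [415.2, 283.2, 34.6]
tcp_rot: [3.14, 0.004, -0.197]
contact_force: [0.1, 0.9, 1.0]
grip_width: 56.1
```

Call:
carry_out(motion=[[1,0,0,0,0],[1,0,0,0,0],[1,0,0,0,0],[1,0,0,0,0]])

```text
time: 4.08
tool_pos: [415.2, 283.2, 34.5]
tcp_rot: [3.14, 0.004, -0.197]
contact_force: [-0.6, -0.2, -0.2]
grip_width: 30.2
```

Run:
```python
from h import *
plan((415,283.5,90,-11.3),(480,100,220,-5),(599.3,-111,220,3),(599.3,-111,120,3))
```

```text
t 4.08 pos [415.2 283.2  34.5] yaw -11.27 F [-0.6 -0.2 -0.2] w 30.2 q [0.45 0.55 1.81 0.   0.79 2.21]
(415, 283.5, 90, -11.3) -> [ -0.5  -0.2 -55.5] spin 0.0
(480, 100, 220, -5) -> [  98.5  167.2 -185.6] spin -6.3
(599.3, -111, 220, 3) -> [ 256.8  350.9 -186.1] spin -14.3
(599.3, -111, 120, 3) -> [257.2 350.7 -86.1] spin -14.3
```

Call:
carry_out(motion=[[1,0,0,-30,0],[1,0,0,-80,0],[1,10,20,-130,0],[1,35,60,-170,-2],[1,65,110,-186,-4],[1,98,150,-186,-6],[1,130,195,-186,-9],[1,165,240,-186,-12],[1,200,285,-186,-14],[1,235,325,-186,-14]])

```text
time: 5.32
tool_pos: [583.0, -83.2, 218.9]
tcp_rot: [-3.141, 0.007, 0.047]
contact_force: [0.9, 0.6, -4.1]
grip_width: 29.6
```

Run:
```python
from h import *
plan((599.3,-111,220,3),(599.3,-111,103,3))
```

```text
t 5.33 pos [583.  -83.2 218.9] yaw 2.72 F [ 0.9  0.6 -4.1] w 29.6 q [-0.27  0.47  1.35 -0.    1.33  1.25]
(599.3, -111, 220, 3) -> [15.  28.6 -1.2] spin -0.3
(599.3, -111, 103, 3) -> [ 15.8  28.6 115.8] spin -0.3
```

Call:
carry_out(motion=[[1,15,28,20,0],[1,15,28,60,0],[1,15,28,90,0],[1,15,28,104,0],[1,15,28,108,0],[1,15,28,108,0]])

```text
time: 6.08
tool_pos: [599.1, -110.5, 111.6]
tcp_rot: [3.141, 0.006, 0.048]
contact_force: [0.1, -0.4, -4.2]
grip_width: 29.8
```

Run:
```python
from h import *
plan((599.3,-111,103,3),(599.3,-111,84,3))
print([bot.get_obs()['contact_force'][2].round(2) for i in range(3)])
```

```text
t 6.08 pos [ 599.1 -110.5  111.6] yaw 2.73 F [ 0.1 -0.4 -4.2] w 29.8 q [-0.31  0.6   1.43 -0.    1.12  1.22]
(599.3, -111, 103, 3) -> [0.2 0.5 8.6] spin -0.3
(599.3, -111, 84, 3) -> [ 0.3  0.5 27.6] spin -0.3
[np.float64(-4.23), np.float64(-4.23), np.float64(-4.23)]
```

Call:
carry_out(motion=[[1,0,0,4,0],[1,0,0,8,0],[1,0,0,11,0],[1,0,0,14,0],[1,0,0,17,0],[1,0,0,20,0],[1,0,0,23,0],[1,0,0,25,0],[1,0,0,26,0],[1,0,0,26,0]])

```text
time: 7.32
tool_pos: [598.9, -110.5, 85.6]
tcp_rot: [3.141, 0.006, 0.048]
contact_force: [0.6, -0.2, -3.7]
grip_width: 29.8
```

Call:
carry_out(motion=[[1,0,0,1,0],[1,0,0,2,0],[1,0,0,2,0]])

```text
time: 7.7
tool_pos: [599.1, -110.5, 83.9]
tcp_rot: [3.141, 0.005, 0.048]
contact_force: [0.2, 0.1, -1.9]
grip_width: 29.8
```

Run:
```python
from h import *
plan((599,-111,83,3))
cap('scene','s2.png')
c=load('scene');cv2.imwrite('pics/s2c.png',cv2.resize(c['color'][180:320,210:430,::-1],None,fx=3.6,fy=3.6))
```

```text
t 7.70 pos [ 599.1 -110.5   83.9] yaw 2.73 F [ 0.2  0.1 -1.9] w 29.8 q [-0.31  0.63  1.46 -0.    1.06  1.22]
(599, -111, 83, 3) -> [-0.1  0.5  0.9] spin -0.3
```

View pics/s2c.png

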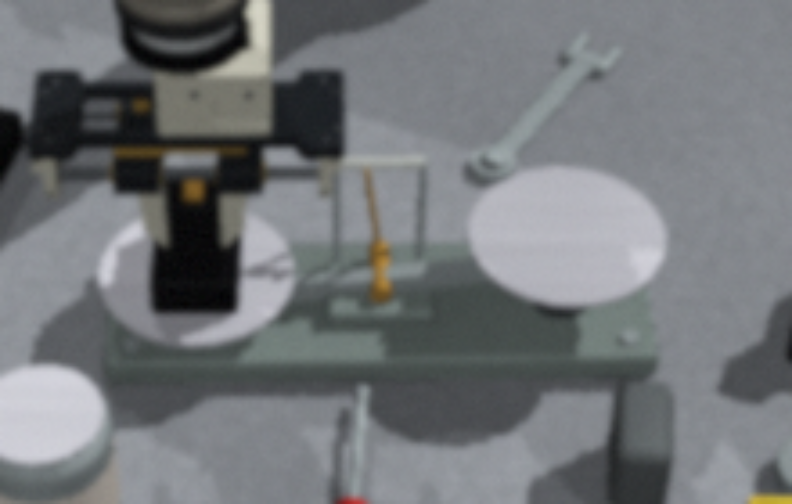

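The scene crop shows the right pan at the bottom, the left pan up, and the pack seated on the right disc. I'll release it after one more millimetre.

Call:
carry_out(motion=[[1,0,0,1,0],[0.6,0,0,1,0],[0.2,0,0,1,0],[0,0,0,1,0],[0,0,0,1,0],[0,0,0,1,0],[0,0,0,1,0]])

```text
time: 8.62
tool_pos: [599.1, -110.5, 82.9]
tcp_rot: [3.141, 0.005, 0.048]
contact_force: [0.1, 0.3, 0.4]
grip_width: 82.1
```

Run:
```python
from h import *
plan((599,-111,200,3),(590.5,316,180,-19.2))
```

```text
t 8.62 pos [ 599.1 -110.5   82.9] yaw 2.73 F [0.1 0.3 0.4] w 82.1 q [-0.31  0.63  1.46 -0.    1.05  1.22]
(599, -111, 200, 3) -> [  -0.7    0.5 -117.1] spin -0.3
(590.5, 316, 180, -19.2) -> [  11.3 -426.4  -97.3] spin 21.9
```

Call:
carry_out(motion=[[0,0,0,-30,0],[0,0,0,-80,0],[0,0,-20,-125,0],[0,0,-70,-140,4],[0,0,-130,-140,8],[0,3,-190,-140,12],[0,6,-250,-140,16],[0,9,-310,-140,20],[0,11,-370,-135,22],[0,11,-426,-110,22]])

```text
time: 9.88
tool_pos: [591.0, 318.1, 194.2]
tcp_rot: [-3.141, 0.001, -0.336]
contact_force: [1.3, -0.7, 0.5]
grip_width: 92.1
```

Call:
carry_out(motion=[[0,0,0,0,0]])

```text
time: 10.0
tool_pos: [588.6, 321.7, 191.0]
tcp_rot: [3.14, 0.006, -0.331]
contact_force: [-1.1, -0.5, 0.8]
grip_width: 92.1
```

Run:
```python
from h import *
c=cap('wrist','w2.png')
c=cap('scene','s3.png')
cv2.imwrite('pics/s3c.png',cv2.resize(c['color'][180:320,210:430,::-1],None,fx=3.6,fy=3.6))
plan((590.3,316,60,-19.3),(590.3,316,34,-19.3))
```

```text
t 10.10 pos [590.7 318.4 193.9] yaw -19.19 F [-0.3 -0.5  1.2] w 92.0 q [0.38 0.64 1.12 0.   1.38 2.29]
(590.3, 316, 60, -19.3) -> [  0.6   2.4 133.9] spin 0.1
(590.3, 316, 34, -19.3) -> [  0.6   2.4 159.9] spin 0.1
```

View pics/w2.png

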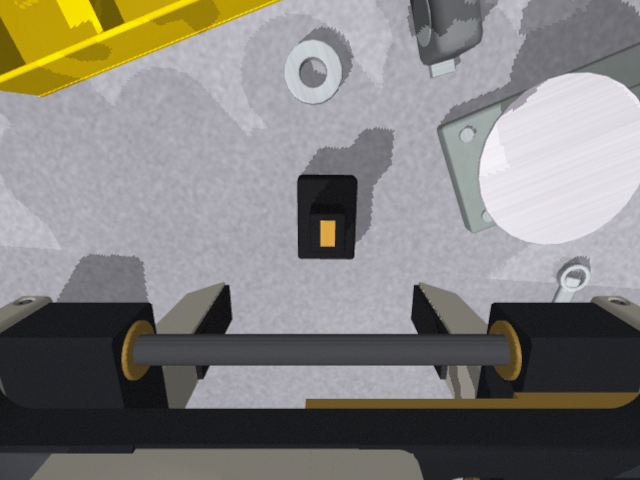

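View pics/s3c.png

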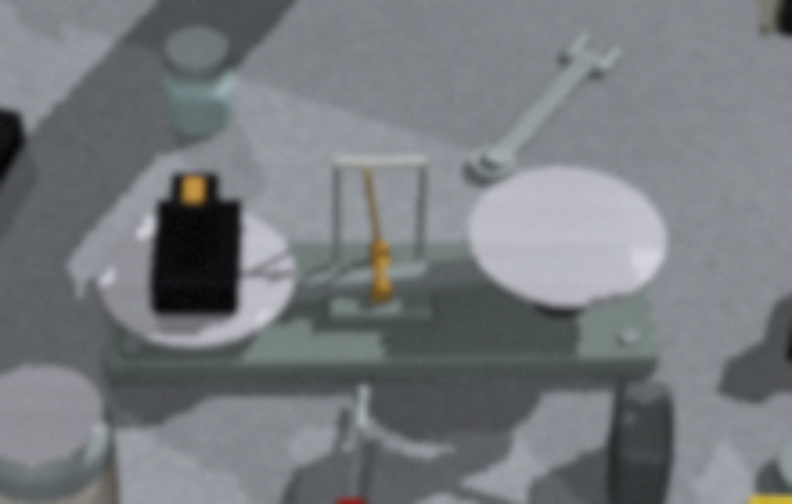

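Wrist view: pack 1's label is at (327,233), 2.4 mm to the tool's +y, as planned. Pack 2 sits upright and centred on the right pan.

Call:
carry_out(motion=[[0,0.5,2.5,50,0],[0,0.5,2.5,100,0],[0,0.5,2.5,140,0],[0,0.5,2.5,160,0],[0.3,0.5,2.5,160,0],[1,0.5,2.5,160,0],[1,0.5,2.5,160,0],[1,0.5,2.5,160,0],[1,0.5,2.5,160,0],[1,0.5,2.5,160,0]])

```text
time: 11.35
tool_pos: [590.2, 316.0, 34.0]
tcp_rot: [-3.142, 0.001, -0.335]
contact_force: [-0.1, -0.1, -0.0]
grip_width: 36.1
```

Call:
carry_out(motion=[[1,0,0,0,0],[1,0,0,0,0],[1,0,0,0,0]])

```text
time: 11.72
tool_pos: [590.1, 316.0, 34.0]
tcp_rot: [3.141, 0.001, -0.335]
contact_force: [-0.2, -0.4, 0.4]
grip_width: 30.0
```

Run:
```python
from h import *
c=load('scene');K=c['K'];T=np.linalg.inv(c['camera_from_world'])
v,u=np.mgrid[:480,:640];d=c['depth']
P=np.stack([(u-K[0,2])/K[0,0]*d,(v-K[1,2])/K[1,1]*d,d],-1)@T[:3,:3].T+T[:3,3]
print(np.median(P[236:255,350:385].reshape(-1,3),0))
plan((590.3,316,180,-19.3),(585.4,128.6,180,2),(585.4,128.6,122,2))
```

```text
[588.51853067 128.39108366  80.64485115]
t 11.72 pos [590.1 316.   34. ] yaw -19.18 F [-0.2 -0.4  0.4] w 30.0 q [0.38 0.79 1.3  0.   1.05 2.28]
(590.3, 316, 180, -19.3) -> [-0.00e+00 -1.00e-01 -1.46e+02] spin 0.1
(585.4, 128.6, 180, 2) -> [  56.9  178.6 -146.1] spin -21.2
(585.4, 128.6, 122, 2) -> [ 57.  178.5 -88.1] spin -21.2
```

Pan now at z≈81 on the left. Contact should come at TCP z≈115.

Call:
carry_out(motion=[[1,0,0,-25,0],[1,0,0,-70,0],[1,0,0,-120,0],[1,10,30,-146,-4],[1,25,75,-146,-9],[1,40,120,-146,-14],[1,52,160,-146,-19],[1,57,178,-140,-21],[1,57,178.5,-110,-21],[1,57,178.5,-92,-21]])

```text
time: 12.98
tool_pos: [584.3, 128.1, 123.8]
tcp_rot: [-3.141, 0.005, 0.031]
contact_force: [-0.0, 0.0, -5.0]
grip_width: 29.7
```

Call:
carry_out(motion=[[1,0,0,0,0],[1,0,0,0,0]])

```text
time: 13.22
tool_pos: [584.4, 128.2, 124.1]
tcp_rot: [-3.141, 0.005, 0.031]
contact_force: [0.1, 0.5, -4.7]
grip_width: 29.8
```

Run:
```python
from h import *
plan((585.4,128.6,115,2))
```

```text
t 13.22 pos [584.4 128.2 124.1] yaw 1.77 F [ 0.1  0.5 -4.7] w 29.8 q [0.09 0.57 1.45 0.   1.13 1.63]
(585.4, 128.6, 115, 2) -> [ 1.1 -0.4  9.1] spin -0.2
```

Call:
carry_out(motion=[[1,1,0,3,0],[1,1,0,6,0],[1,1,0,8,0],[1,1,0,9,0],[1,1,0,10,0],[1,1,0,10,0]])

```text
time: 13.98
tool_pos: [585.3, 128.2, 114.2]
tcp_rot: [-3.141, 0.005, 0.031]
contact_force: [-0.8, -0.1, -3.1]
grip_width: 30.0
```

Call:
carry_out(motion=[[1,0,0,1,0],[1,0,0,2,0],[1,0,0,2,0]])

```text
time: 14.35
tool_pos: [585.4, 128.2, 112.4]
tcp_rot: [-3.141, 0.004, 0.031]
contact_force: [-2.1, -0.5, -0.1]
grip_width: 30.0
```

Call:
carry_out(motion=[[0.6,0,0,0,0],[0.2,0,0,0,0],[0,0,0,0,0],[0,0,0,0,0],[0,0,0,0,0],[0,0,0,0,0]])

```text
time: 15.1
tool_pos: [585.4, 128.3, 112.4]
tcp_rot: [-3.141, 0.004, 0.031]
contact_force: [-1.2, -0.2, 0.4]
grip_width: 81.9
```

Call:
carry_out(motion=[[0,0,0,-20,0],[0,0,0,-60,0],[0,0,0,-100,0],[0,-50,0,-110,0],[0,-100,0,-110,0],[0,-100,0,-110,0],[0,-100,0,-110,0],[0,-100,0,-110,0]])

```text
time: 16.1
tool_pos: [487.2, 125.1, 222.8]
tcp_rot: [-3.141, 0.003, 0.031]
contact_force: [0.1, 1.0, 0.1]
grip_width: 91.6
```

Run:
```python
from h import *
c=cap('scene','s4.png')
cv2.imwrite('pics/s4c.png',cv2.resize(c['color'][180:320,210:430,::-1],None,fx=3.6,fy=3.6))
plan()
```

```text
t 16.15 pos [487.  125.  222.7] yaw 1.76 F [-0.8 -0.6  0.2] w 91.8 q [0.1  0.31 1.59 0.   1.25 1.64]
```

View pics/s4c.png

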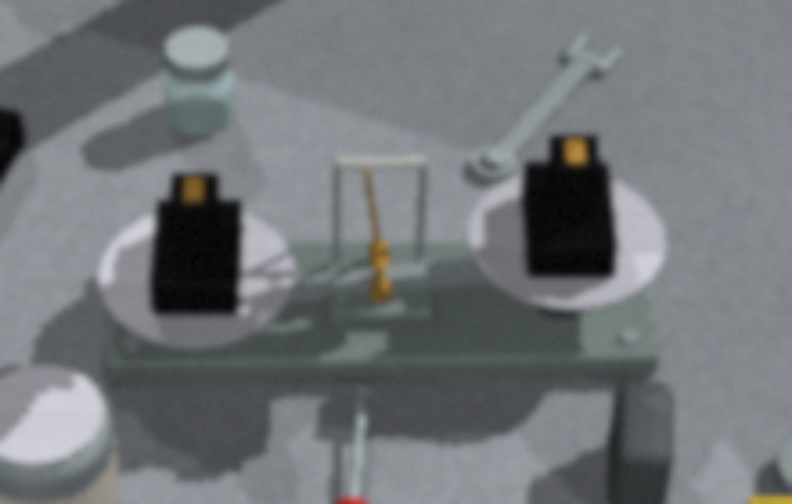

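The pointer has not left the right side. With a small difference the swing would be slow, so I'll wait and measure the heights again.

```bash
cat >> h.py <<'E'
def pans(f=None):
    c=cap('scene',f);K=c['K'];T=np.linalg.inv(c['camera_from_world'])
    v,u=np.mgrid[:480,:640];d=c['depth']
    P=np.stack([(u-K[0,2])/K[0,0]*d,(v-K[1,2])/K[1,1]*d,d],-1)@T[:3,:3].T+T[:3,3]
    print('t',bot.get_obs()['time'])
    for n,cx,cy in (('L',585.5,128.5),('R',599.3,-111)):
        r=np.hypot(P[...,0]-cx,P[...,1]-cy); m=(r<75)&(P[...,2]>42)&(P[...,2]<95)
        h,e=np.histogram(P[m][:,2],np.arange(42,96,1.)); 
        m2=(r<60)&(r>48)&(P[...,2]>42)&(P[...,2]<95)
        # stem top: highest part
        m3=(r<45)&(P[...,2]>98); 
        print(n,'pan z',np.median(P[m2][:,2]).round(2),m2.sum(),'top pts 95pct',np.percentile(P[m3][:,2],90).round(2) if m3.sum() else None)
E
python3 -c "
from h import *
pans()"
```

```text
t 16.2
L pan z 78.11 456 top pts 95pct 152.02
R pan z 48.46 445 top pts 95pct 124.15
```

Call:
carry_out(motion=[[0,0,0,0,0],[0,0,0,0,0],[0,0,0,0,0],[0,0,0,0,0],[0,0,0,0,0],[0,0,0,0,0],[0,0,0,0,0],[0,0,0,0,0],[0,0,0,0,0],[0,0,0,0,0]])

```text
time: 17.45
tool_pos: [486.8, 125.0, 222.5]
tcp_rot: [-3.141, 0.004, 0.031]
contact_force: [0.8, -0.7, -0.9]
grip_width: 91.9
```

```bash
python3 -c "
from h import *
pans('s5.png')"
```

```text
t 17.5
L pan z 78.26 435 top pts 95pct 152.42
R pan z 48.54 450 top pts 95pct 124.13
```

Call:
carry_out(motion=[[0,0,0,0,0],[0,0,0,0,0],[0,0,0,0,0],[0,0,0,0,0],[0,0,0,0,0],[0,0,0,0,0],[0,0,0,0,0],[0,0,0,0,0],[0,0,0,0,0],[0,0,0,0,0]])

```text
time: 18.75
tool_pos: [486.8, 125.0, 222.5]
tcp_rot: [-3.141, 0.004, 0.031]
contact_force: [0.4, -0.5, -0.6]
grip_width: 91.8
```

Call:
carry_out(motion=[[0,0,0,0,0],[0,0,0,0,0],[0,0,0,0,0],[0,0,0,0,0],[0,0,0,0,0],[0,0,0,0,0],[0,0,0,0,0],[0,0,0,0,0],[0,0,0,0,0],[0,0,0,0,0]])

```text
time: 20.0
tool_pos: [486.8, 125.0, 222.5]
tcp_rot: [-3.141, 0.004, 0.031]
contact_force: [0.2, 0.1, 0.3]
grip_width: 91.4
```

Run:
```python
from h import *
pans('s6.png')
plan((560,0,222,2),(599.1,-110.5,200,2.73),(599.1,-110.5,83,2.73))
```

```text
t 20.05
L pan z 78.35 456 top pts 95pct 151.99
R pan z 48.53 443 top pts 95pct 124.22
t 20.05 pos [486.8 125.  222.5] yaw 1.76 F [-1.1  0.5 -0.4] w 92.1 q [0.1  0.31 1.59 0.   1.25 1.64]
(560, 0, 222, 2) -> [ 69.3 127.2   0.2] spin -0.2
(599.1, -110.5, 200, 2.73) -> [105.1 238.9  22. ] spin -1.0
(599.1, -110.5, 83, 2.73) -> [105.6 238.9 139. ] spin -1.0
```

The balance has stood 5 s with the right side fully down, so pack_2 is the heavier. I'll fetch it.

Call:
carry_out(motion=[[0,26,48,0,0],[0,52,96,0,0],[0,78,150,0,-1],[0,98,205,0,-1],[0,105.5,239,15,-1],[0,105.5,239,60,-1],[0,105.5,239,105,-1],[0,105.5,239,132,-1],[0,105.5,239,139,-1],[0,105.5,239,139,-1]])

```text
time: 21.3
tool_pos: [599.4, -110.7, 83.4]
tcp_rot: [-3.141, 0.004, 0.048]
contact_force: [0.8, -0.5, 0.4]
grip_width: 92.0
```

Call:
carry_out(motion=[[0.6,0,0,0,0],[1,0,0,0,0],[1,0,0,0,0],[1,0,0,0,0],[1,0,0,0,0],[1,0,0,0,0],[1,0,0,0,0],[1,0,0,0,0]])

```text
time: 22.3
tool_pos: [599.3, -110.6, 83.4]
tcp_rot: [-3.141, 0.004, 0.048]
contact_force: [-0.2, -0.8, 0.1]
grip_width: 29.8
```

Call:
carry_out(motion=[[1,0,0,-3,0],[1,0,0,-6,0],[1,0,0,-9,0],[1,0,0,-13,0],[1,0,0,-17,0],[1,0,0,-21,0],[1,0,0,-26,0],[1,0,0,-32,0],[1,0,0,-40,0],[1,0,0,-60,0]])

```text
time: 23.55
tool_pos: [598.6, -110.3, 142.5]
tcp_rot: [-3.14, 0.007, 0.048]
contact_force: [-0.3, -0.4, -3.9]
grip_width: 29.7
```

Run:
```python
from h import *
pans('s7.png')
th=np.deg2rad(-13.8);ex=np.array([np.cos(th),np.sin(th)]);ey=np.array([-ex[1],ex[0]])
sd=ex*507.5+ey*-200.0; print('setdown',sd)
plan((599.1,-110.5,210,2.73),(520,-220,210,-6),(sd[0],sd[1],150,-13.8),(sd[0],sd[1],70,-13.8))
```

```text
t 23.6
L pan z 48.44 443 top pts 95pct 124.32
R pan z 80.67 455 top pts 95pct 497.9
setdown [ 445.14395554 -315.2825857 ]
t 23.60 pos [ 600.4 -110.9  146.2] yaw 2.76 F [ 0.2 -0.  -1.6] w 30.1 q [-0.31  0.57  1.39 -0.    1.19  1.22]
(599.1, -110.5, 210, 2.73) -> [ -1.4  -0.4 -63.8] spin 0.0
(520, -220, 210, -6) -> [-85.7 105.2 -63.6] spin 8.8
(np.float64(445.14395553842417), np.float64(-315.282585703057), 150, -13.8) -> [-164.9  196.7   -3.5] spin 16.6
(np.float64(445.14395553842417), np.float64(-315.282585703057), 70, -13.8) -> [-164.8  196.7   76.5] spin 16.6
```

Call:
carry_out(motion=[[1,0,0,-30,0],[1,-15,20,-55,2],[1,-45,55,-64,5],[1,-80,97,-64,9],[1,-110,135,-60,12],[1,-140,168,-40,15],[1,-160,192,-15,16.5],[1,-165,197,10,16.5],[1,-165,197,40,16.5],[1,-165,197,55,16.5]])

```text
time: 24.85
tool_pos: [444.2, -315.1, 89.9]
tcp_rot: [-3.141, 0.004, -0.24]
contact_force: [-0.3, -0.4, -4.4]
grip_width: 29.9
```

Call:
carry_out(motion=[[1,0,0,0,0],[1,0,0,0,0]])

```text
time: 25.1
tool_pos: [444.8, -315.3, 90.7]
tcp_rot: [3.141, 0.002, -0.24]
contact_force: [0.2, 0.1, -3.8]
grip_width: 29.9
```

Run:
```python
from h import *
c=cap('top'); cv2.imwrite('pics/t7.png',np.clip(cv2.resize(c['color'][170:335,440:580,::-1],None,fx=3.6,fy=3.6,interpolation=cv2.INTER_CUBIC).astype(float)*1.8+10,0,255).astype(np.uint8))
c=cap('wrist','w7.png')
plan((445.1,-315.3,66.5,-13.8))
```

```text
t 25.20 pos [ 444.9 -315.5   91. ] yaw -13.74 F [-0.2 -0.9 -5. ] w 29.5 q [-0.76  0.52  1.65 -0.    0.97  1.05]
(445.1, -315.3, 66.5, -13.8) -> [ 0.2 -0.2 24.5] spin 0.1
```

View pics/t7.png

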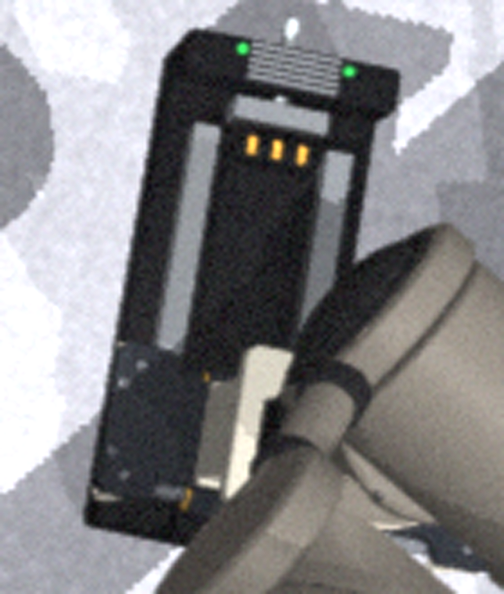

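View pics/w7.png

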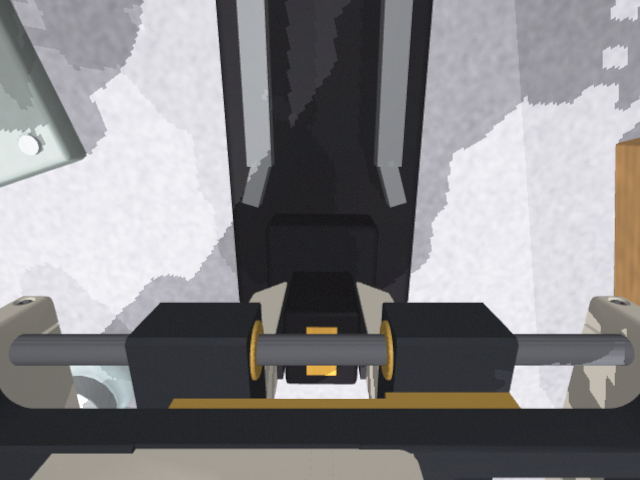

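Run:
```python
from h import *
c=load('wrist'); im=c['color'][:,:,::-1]
cv2.imwrite('pics/w7c.png',np.clip(cv2.resize(im[0:260,200:440],None,fx=2.3,fy=2.3,interpolation=cv2.INTER_CUBIC).astype(float)*1.8+10,0,255).astype(np.uint8))
```

```text
(no output)
```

View pics/w7c.png

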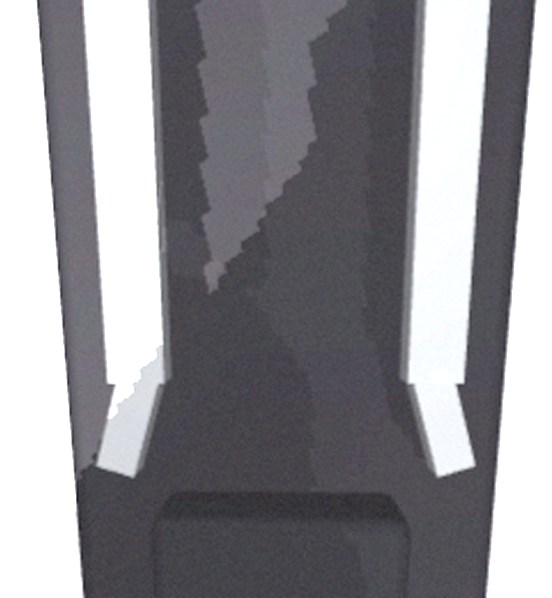

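Run:
```python
from h import *
c=load('wrist')
g=lambda x,y,z: w(c,200+x/2.3,y/2.3,z)[:2]
A,B=g(164,380,46),g(408,380,46);C,D=g(154,5,46),g(416,5,46)
m0,m1=(A+B)/2,(C+D)/2; d=m1-m0
print('gap',np.hypot(*(A-B)),np.hypot(*(C-D)),'axis',np.rad2deg(np.arctan2(d[1],d[0])),m0,m1)
th=np.deg2rad(-13.8);ey=np.array([-np.sin(th),np.cos(th)]);ex=np.array([np.cos(th),np.sin(th)])
print('lat',m0@ey,m1@ey)
L,R=g(153,560,87),g(410,560,87);print('foot w',np.hypot(*(L-R)),'lat',((L+R)/2)@ey)
E=g(100,470,46);F=g(474,466,46);print('mouth',((E+F)/2)@ey,((E+F)/2)@ex, 'rail start',m0@ex)
o=bot.get_obs();print('tcp lat',o['tool_pos'][:2]@ey,o['tool_pos'][:2]@ex)
```

```text
gap 60.60898109272787 57.137129582306294 axis -13.414681678602728 [ 505.95062565 -331.37019936] [ 583.88778428 -349.9585552 ]
lat -201.11880783538345 -200.5799774772284
foot w 54.483310456692415 lat -199.945568239682
mouth -201.42698129692636 548.2508933594069 rail start 570.3888758988592
tcp lat -200.2451604109213 507.32929894578524
```

Call:
carry_out(motion=[[1,-1,0,8,0],[1,-2,0,15,0],[1,-2,0,19,0],[1,-2,0,22,0],[1,-2,0,23,0],[1,-2,0,24,0],[1,-2,0,24,0]])

```text
time: 26.08
tool_pos: [443.0, -315.1, 67.1]
tcp_rot: [3.141, 0.001, -0.24]
contact_force: [0.1, -1.2, -4.3]
grip_width: 30.2
```

Call:
carry_out(motion=[[1,0,0,0.5,0],[1,0,0,1,0],[1,0,0,1,0]])

```text
time: 26.45
tool_pos: [443.2, -315.2, 67.0]
tcp_rot: [3.14, 0.001, -0.24]
contact_force: [-1.6, 1.0, 5.5]
grip_width: 30.3
```

Call:
carry_out(motion=[[0.8,0,0,-0.5,0],[0.4,0,0,-0.5,0],[0.4,0,0,-0.5,0],[1,0,0,-0.5,0],[1,0,0,-0.5,0],[1,0,0,-0.5,0],[1,0,0,-0.5,0],[1,0,0,-0.5,0]])

```text
time: 27.45
tool_pos: [443.2, -315.2, 67.5]
tcp_rot: [3.14, 0.001, -0.24]
contact_force: [-0.0, 0.1, -0.0]
grip_width: 29.8
```

Run:
```python
from h import *
th=np.deg2rad(-13.7);ex=np.array([np.cos(th),np.sin(th)]);ey=np.array([-ex[1],ex[0]])
p=lambda a,b=-200.5: tuple((ex*a+ey*b).round(1))+(67.1,-13.7)
th=np.deg2rad(-13.8);ex=np.array([np.cos(th),np.sin(th)]);ey=np.array([-ex[1],ex[0]])
plan(p(530),p(560),p(600)); print(bot.get_obs()['tool_pos'][:2]@ey)
```

```text
t 27.45 pos [ 443.2 -315.2   67.5] yaw -13.73 F [-0.   0.1 -0. ] w 29.8 q [-0.76  0.55  1.67 -0.    0.92  1.05]
(np.float64(466.9), np.float64(-321.1), 67.1, -13.7) -> [24.4  0.1  0.4] spin -0.0
(np.float64(496.0), np.float64(-328.3), 67.1, -13.7) -> [54.4  0.2  0.3] spin -0.0
(np.float64(534.9), np.float64(-337.8), 67.1, -13.7) -> [94.4  0.2  0.3] spin -0.0
-200.35255545626617
```

Call:
carry_out(motion=[[1,6,0,0,0],[1,13,0,0,0],[1,20,0,0,0],[1,27,0,0,0],[1,34,0,0,0],[1,40,0,0,0],[1,45,0,0,0],[1,50,0,0,0]])

```text
time: 28.45
tool_pos: [492.1, -327.1, 67.5]
tcp_rot: [3.14, 0.001, -0.24]
contact_force: [-5.0, 0.1, 3.9]
grip_width: 29.7
```

Call:
carry_out(motion=[[1,6,0,-0.3,0],[1,12,0,-0.4,0],[1,18,0,-0.4,0],[1,24,0,-0.4,0],[1,30,0,-0.4,0],[1,36,0,-0.4,0],[1,40,0,-0.4,0]])

```text
time: 29.32
tool_pos: [531.4, -336.7, 67.6]
tcp_rot: [3.141, 0.001, -0.24]
contact_force: [0.2, -0.2, -4.3]
grip_width: 30.1
```

Run:
```python
from h import *
c=cap('wrist','w8.png'); plan()
c=cap('top'); cv2.imwrite('pics/t8.png',np.clip(cv2.resize(c['color'][170:335,440:580,::-1],None,fx=3.6,fy=3.6,interpolation=cv2.INTER_CUBIC).astype(float)*1.8+10,0,255).astype(np.uint8))
```

```text
t 29.38 pos [ 531.7 -336.8   67.7] yaw -13.73 F [ 0.9 -0.  -3.6] w 29.9 q [-0.69  0.68  1.41 -0.    1.05  1.13]
```

View pics/w8.png

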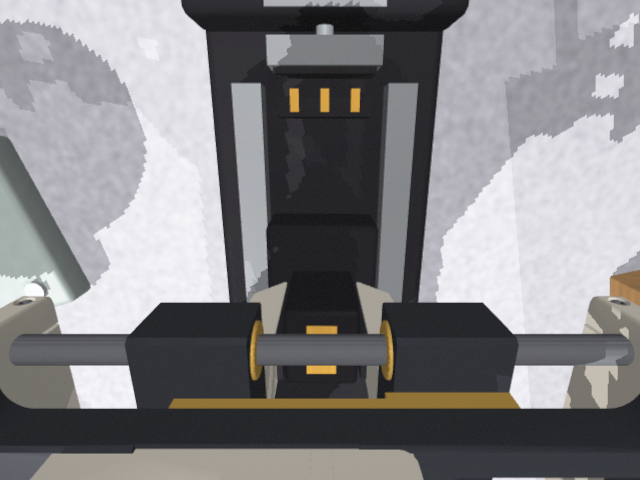

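The pack is in the channel between the rails, and the terminal block's front edge is at about (325,117). I'll measure it.

Run:
```python
from h import *
c=load('wrist')
th=np.deg2rad(-13.8);ex=np.array([np.cos(th),np.sin(th)]);ey=np.array([-ex[1],ex[0]])
for v in list(range(60,240,6)):
    q=np.median([w(c,u,v) for u in range(318,333,2)],0); print(v,round(q[:2]@ex,1),round(q[2],1),end=' | ')
o=bot.get_obs(); print('\ntcp a',o['tool_pos'][:2]@ex,o['tool_pos'][:2]@ey)
```

```text
60 708.1 52.0 | 66 706.2 48.8 | 72 703.7 49.0 | 78 703.3 34.8 | 84 700.9 30.4 | 90 696.5 41.9 | 96 693.8 42.2 | 102 690.5 52.4 | 108 687.9 52.5 | 114 685.4 51.5 | 120 683.5 30.7 | 126 680.5 30.5 | 132 677.5 30.8 | 138 674.4 30.7 | 144 671.3 30.9 | 150 668.2 30.6 | 156 665.1 31.0 | 162 661.9 31.2 | 168 658.7 30.9 | 174 655.4 31.0 | 180 652.0 30.7 | 186 649.0 30.7 | 192 645.3 30.9 | 198 641.9 30.7 | 204 638.6 30.9 | 210 635.2 31.1 | 216 633.8 39.9 | 222 633.7 53.4 | 228 632.3 60.0 | 234 629.6 61.1 | 
tcp a 596.3191011453009 -200.21545939643855
```

Call:
carry_out(motion=[[1,6,0,0.2,0],[1,12,0,0.2,0],[1,18,0,0.2,0],[1,24,0,0.2,0],[1,30,0,0.2,0],[1,36,0,0.2,0],[1,40,0,0.2,0],[1,43,0,0.2,0],[1,43,0,0.2,0]])

```text
time: 30.55
tool_pos: [573.6, -347.1, 67.6]
tcp_rot: [3.14, -0.001, -0.24]
contact_force: [0.2, -0.1, -2.2]
grip_width: 29.5
```

Now creeping forward in short calls, reading the force each time.

Call:
carry_out(motion=[[1,2,0,0,0],[1,4,0,0,0],[1,6,0,0,0],[1,8,0,0,0]])

```text
time: 31.05
tool_pos: [581.2, -348.9, 67.5]
tcp_rot: [3.14, 0.0, -0.239]
contact_force: [-4.1, 0.7, 0.1]
grip_width: 29.9
```

Call:
carry_out(motion=[[1,1,0,0,0],[1,2,0,0,0],[1,3,0,0,0],[1,4,0,0,0]])

```text
time: 31.55
tool_pos: [583.6, -349.5, 67.7]
tcp_rot: [3.141, 0.004, -0.239]
contact_force: [-8.7, 2.3, 3.7]
grip_width: 29.9
```

Call:
carry_out(motion=[[1,1,0,-0.2,0],[1,2,0,-0.2,0],[1,3,0,-0.2,0],[1,4,0,-0.2,0]])

```text
time: 32.05
tool_pos: [586.0, -350.0, 67.8]
tcp_rot: [3.141, 0.007, -0.239]
contact_force: [-8.3, 2.9, 2.3]
grip_width: 29.7
```

Call:
carry_out(motion=[[1,1,0,-0.2,0],[1,2,0,-0.2,0],[1,3,0,-0.2,0],[1,4,0,-0.2,0]])

```text
time: 32.55
tool_pos: [588.4, -350.6, 67.9]
tcp_rot: [-3.142, 0.011, -0.239]
contact_force: [-8.1, 1.0, 2.6]
grip_width: 30.0
```

Call:
carry_out(motion=[[1,1.5,0,0,0],[1,2.5,0,0,0],[1,3.5,0,0,0],[1,4.5,0,0,0]])

```text
time: 33.05
tool_pos: [591.3, -351.4, 68.0]
tcp_rot: [-3.141, 0.015, -0.239]
contact_force: [-7.9, 2.8, 4.0]
grip_width: 29.7
```

Call:
carry_out(motion=[[1,1.5,0,0,0],[1,2.5,0,0,0],[1,3,0,0,0]])

```text
time: 33.42
tool_pos: [592.8, -351.7, 68.2]
tcp_rot: [-3.141, 0.018, -0.239]
contact_force: [-8.4, 2.0, 3.8]
grip_width: 30.0
```

Run:
```python
from h import *
c=cap('wrist','w9.png'); plan()
th=np.deg2rad(-13.8);ex=np.array([np.cos(th),np.sin(th)]);print(bot.get_obs()['tool_pos'][:2]@ex)
im=c['color'][:,:,::-1]
cv2.imwrite('pics/w9c.png',np.clip(cv2.resize(im[60:330,190:450],None,fx=2.2,fy=2.2,interpolation=cv2.INTER_CUBIC).astype(float)*1.8+10,0,255).astype(np.uint8))
```

```text
t 33.48 pos [ 592.8 -351.7   68.2] yaw -13.71 F [-8.7  2.9  3.1] w 30.1 q [-0.64  0.79  1.18 -0.01  1.18  1.17]
659.600467302934
```

View pics/w9c.png

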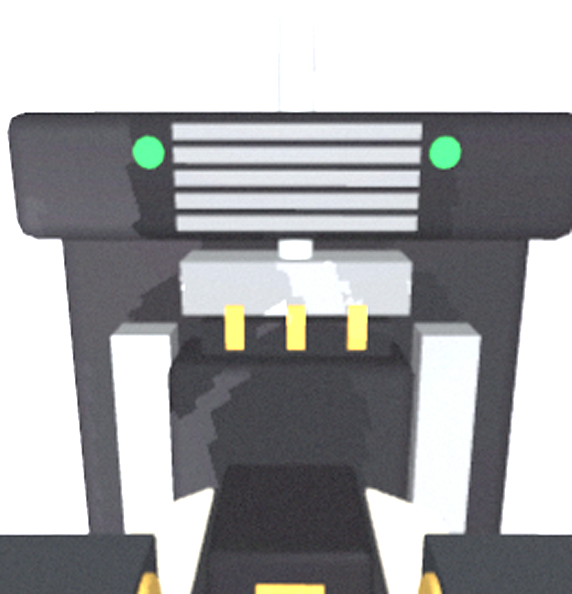

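Call:
carry_out(motion=[[1,1.5,0,0,0],[1,2.5,0,0,0],[1,3,0,0,0]])

```text
time: 33.85
tool_pos: [594.3, -352.1, 68.3]
tcp_rot: [-3.141, 0.021, -0.239]
contact_force: [-9.0, 2.9, 3.7]
grip_width: 29.6
```

Call:
carry_out(motion=[[1,1.5,0,0,0],[1,2.5,0,0,0],[1,3,0,0,0]])

```text
time: 34.22
tool_pos: [595.8, -352.5, 68.5]
tcp_rot: [-3.14, 0.025, -0.239]
contact_force: [-8.7, 2.9, 4.4]
grip_width: 30.1
```

Run:
```python
from h import *
c=cap('wrist','w10.png'); plan()
th=np.deg2rad(-13.8);ex=np.array([np.cos(th),np.sin(th)]);print(bot.get_obs()['tool_pos'][:2]@ex)
im=c['color'][:,:,::-1]
cv2.imwrite('pics/w10c.png',np.clip(cv2.resize(im[60:330,190:450],None,fx=2.2,fy=2.2,interpolation=cv2.INTER_CUBIC).astype(float)*1.8+10,0,255).astype(np.uint8))
for v in list(range(120,300,4)):
    q=np.median([w(c,u,v) for u in range(306,318,2)],0); print(v,round(q[:2]@ex,1),round(q[2],1),end=' | ')
```

```text
t 34.27 pos [ 595.8 -352.5   68.4] yaw -13.70 F [-9.1  2.4  4. ] w 30.0 q [-0.64  0.8   1.17 -0.01  1.2   1.17]
662.6726040268493
120 748.6 59.5 | 124 746.9 61.4 | 128 745.2 61.2 | 132 743.5 60.1 | 136 741.8 61.3 | 140 740.1 61.8 | 144 738.3 60.7 | 148 736.6 61.6 | 152 734.8 60.6 | 156 733.1 61.7 | 160 731.4 61.3 | 164 729.4 60.4 | 168 727.7 61.3 | 172 725.8 60.3 | 176 719.8 30.3 | 180 718.3 34.5 | 184 718.2 48.1 | 188 716.8 51.5 | 192 714.8 52.1 | 196 712.8 52.0 | 200 710.8 51.6 | 204 708.7 51.8 | 208 706.6 51.8 | 212 704.6 51.4 | 216 702.6 51.5 | 220 700.4 51.9 | 224 699.8 57.7 | 228 698.6 60.0 | 232 696.6 60.6 | 236 694.6 60.9 | 240 692.6 60.8 | 244 690.5 61.4 | 248 688.0 60.1 | 252 686.4 61.3 | 256 684.1 61.0 | 260 681.9 60.8 | 264 679.8 60.8 | 268 677.7 61.0 | 272 677.3 65.2 | 276 677.3 70.0 | 280 677.4 74.7 | 284 677.1 78.7 | 288 677.7 83.7 | 292 677.6 87.2 | 296 677.4 91.2 |
```

View pics/w10c.png

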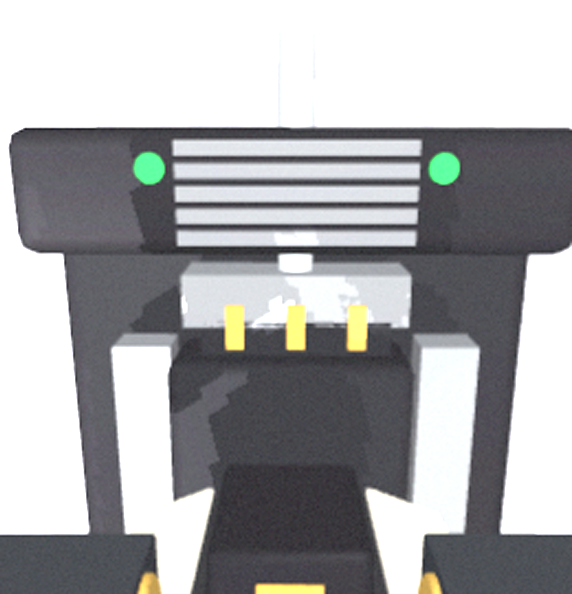

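Run:
```python
from h import *
th=np.deg2rad(-13.8);ex=np.array([np.cos(th),np.sin(th)])
c=load('wrist')
print('now'); print('housing front',[ (v,w(c,270,v)[:2]@ex,w(c,270,v)[2]) for v in (165,170,174,178,182)])
for f in ['w8','w9','w10']:
    im=cv2.imread('pics/%s.png'%f); o={'w8':(0,130),'w9':(100,240),'w10':(100,240)}[f]
    cv2.imwrite('pics/%sz.png'%f,np.clip(cv2.resize(im[o[0]:o[1],250:400],None,fx=4,fy=4,interpolation=cv2.INTER_CUBIC).astype(float)*1.5+10,0,255).astype(np.uint8))
```

```text
now
housing front [(165, np.float64(728.9642106857269), np.float64(60.58265714695031)), (170, np.float64(726.5334071547987), np.float64(59.34131188388571)), (174, np.float64(724.6435491593195), np.float64(59.054275361073564)), (178, np.float64(718.6040480271702), np.float64(30.532098305132564)), (182, np.float64(716.4072584835585), np.float64(30.612179340951542))]
```

View pics/w8z.png

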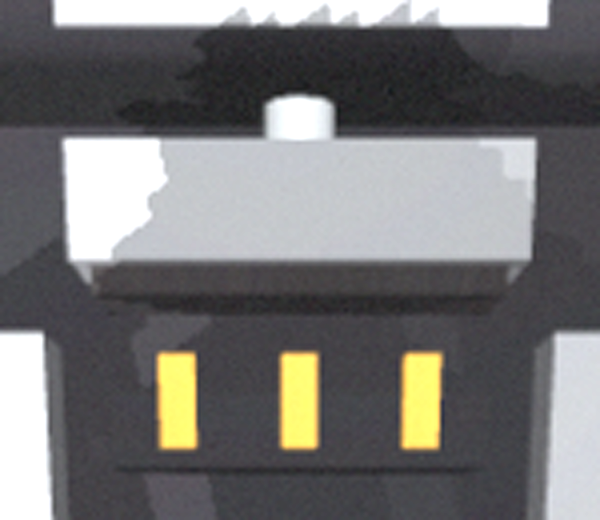

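View pics/w9z.png

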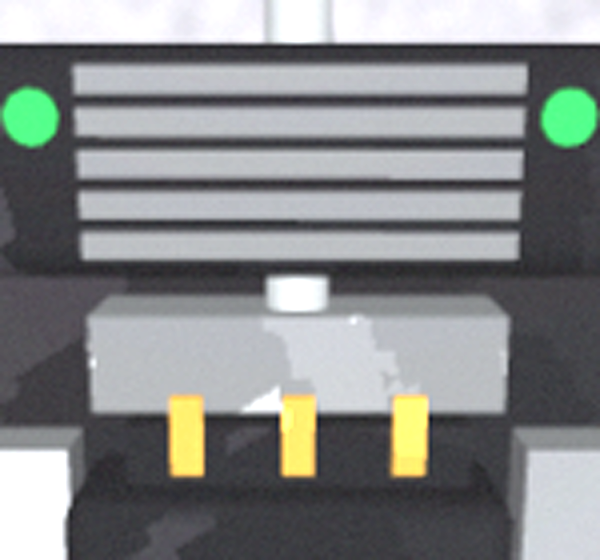

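View pics/w10z.png

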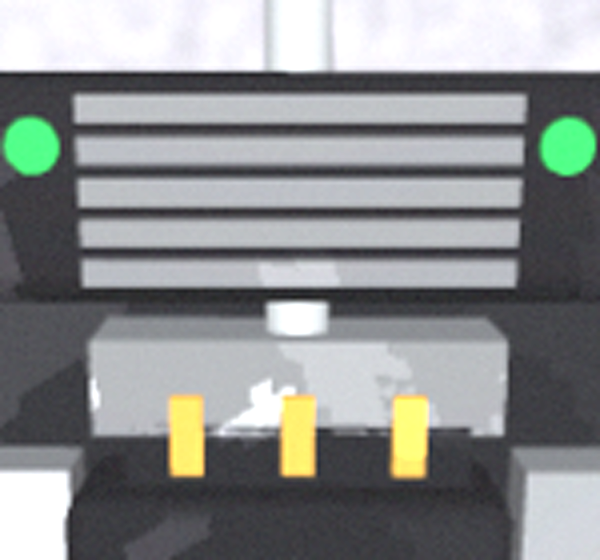

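Call:
carry_out(motion=[[1,1.5,0,0,0],[1,2.5,0,0,0],[1,2.5,0,0,0]])

```text
time: 34.65
tool_pos: [596.6, -352.7, 68.6]
tcp_rot: [-3.14, 0.029, -0.239]
contact_force: [-10.3, 3.3, 4.7]
grip_width: 29.7
```

Run:
```python
from h import *
th=np.deg2rad(-13.8);ex=np.array([np.cos(th),np.sin(th)]);o=bot.get_obs()
print(o['tool_pos'][:2]@ex,o['contact_force'][:2]@ex)
```

```text
663.4826468413884 -10.815091203314589
```

The force is climbing by about 2 N per mm, which is the buffer's rate. One more small step will confirm it.

Call:
carry_out(motion=[[1,1.5,0,0,0],[1,2.5,0,0,0],[1,2.5,0,0,0]])

```text
time: 35.02
tool_pos: [597.1, -352.8, 68.7]
tcp_rot: [-3.139, 0.033, -0.239]
contact_force: [-10.0, 2.6, 3.9]
grip_width: 29.9
```

Run:
```python
from h import *
th=np.deg2rad(-13.8);ex=np.array([np.cos(th),np.sin(th)]);o=bot.get_obs()
print(o['tool_pos'][:2]@ex,o['contact_force'][:2]@ex)
c=cap('wrist','w11.png')
cv2.imwrite('pics/w11z.png',np.clip(cv2.resize(c['color'][100:240,250:400,::-1],None,fx=4,fy=4,interpolation=cv2.INTER_CUBIC).astype(float)*1.5+10,0,255).astype(np.uint8))
```

```text
664.0115864771378 -10.34584349960872
```

View pics/w11z.png

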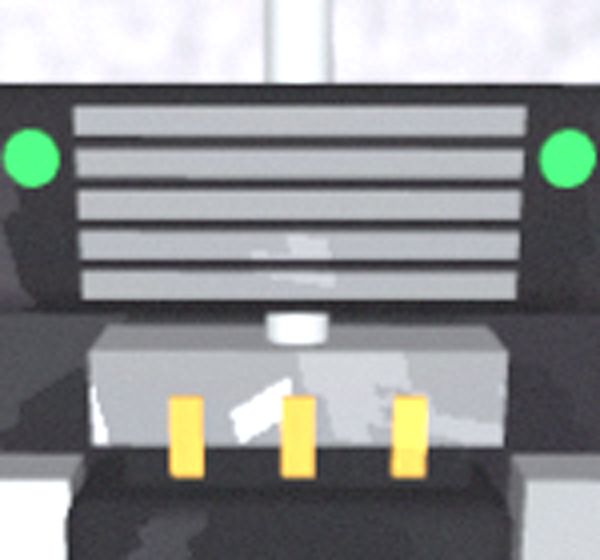

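Call:
carry_out(motion=[[1,1.5,0,0,0],[1,2.5,0,0,0],[1,3.5,0,0,0],[1,3.5,0,0,0]])

```text
time: 35.58
tool_pos: [598.1, -353.1, 69.0]
tcp_rot: [-3.139, 0.039, -0.239]
contact_force: [-12.4, 3.4, 6.0]
grip_width: 29.7
```

Run:
```python
from h import *
th=np.deg2rad(-13.8);ex=np.array([np.cos(th),np.sin(th)]);o=bot.get_obs()
print(o['tool_pos'][:2]@ex,o['contact_force'][:2]@ex,o['moment'].round(2))
```

```text
665.0764782455936 -12.878862664564812 [0.63 2.08 0.01]
```

The force rose from 9 to 13 N over 2.4 mm, so the block is on the buffer. I stop here and let go.

Call:
carry_out(motion=[[1,0,0,0,0],[0.7,0,0,0,0],[0.4,0,0,0,0],[0.2,0,0,0,0],[0,0,0,0,0],[0,0,0,0,0],[0,0,0,0,0],[0,0,0,0,0]])

```text
time: 36.58
tool_pos: [598.1, -353.1, 68.9]
tcp_rot: [-3.139, 0.039, -0.239]
contact_force: [1.0, -0.1, 0.8]
grip_width: 85.8
```

Run:
```python
from h import *
th=np.deg2rad(-13.8);ex=np.array([np.cos(th),np.sin(th)])
c=cap('wrist','w12.png'); plan()
cv2.imwrite('pics/w12z.png',np.clip(cv2.resize(c['color'][100:340,230:420,::-1],None,fx=2.5,fy=2.5,interpolation=cv2.INTER_CUBIC).astype(float)*1.5+10,0,255).astype(np.uint8))
for v in list(range(172,290,4)):
    q=np.median([w(c,u,v) for u in range(306,318,2)],0); print(v,round(q[:2]@ex,1),round(q[2],1),end=' | ')
```

```text
t 36.62 pos [ 598.1 -353.1   69. ] yaw -13.70 F [ 1.1 -0.1 -1. ] w 89.0 q [-0.64  0.81  1.14 -0.01  1.23  1.18]
172 728.4 61.7 | 176 726.5 61.7 | 180 723.9 57.0 | 184 718.2 35.9 | 188 718.3 47.5 | 192 717.1 52.2 | 196 715.2 52.0 | 200 713.0 51.6 | 204 711.0 51.6 | 208 708.9 51.5 | 212 706.7 51.7 | 216 704.5 51.3 | 220 702.5 51.3 | 224 700.2 51.1 | 228 698.3 51.9 | 232 696.8 54.1 | 236 696.2 58.9 | 240 694.8 60.4 | 244 692.9 61.3 | 248 690.9 61.3 | 252 688.4 60.8 | 256 686.3 60.8 | 260 684.2 60.3 | 264 681.8 60.4 | 268 679.8 61.2 | 272 677.5 61.1 | 276 675.3 60.7 | 280 673.7 62.0 | 284 673.7 67.0 | 288 674.2 71.7 |
```

View pics/w12z.png

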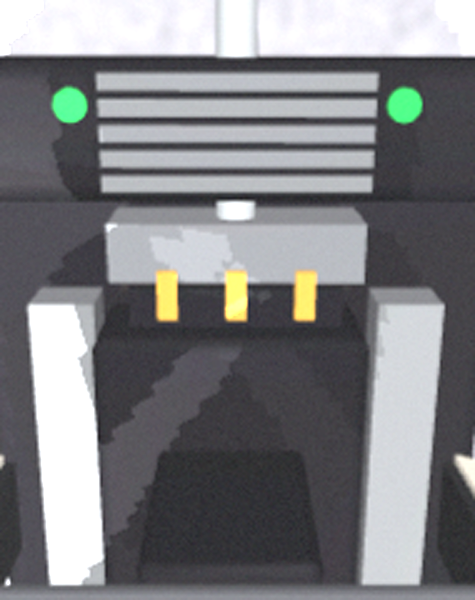

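After release the buffer pushed the pack back by about 6 mm and the block stayed put. It is 11–12 mm in from its first place, so home. I'll retreat straight up and check.

Call:
carry_out(motion=[[0,0,0,-15,0],[0,0,0,-50,0],[0,0,0,-95,0],[0,0,0,-140,0],[0,-60,0,-160,0],[0,-120,0,-160,0],[0,-175,20,-160,0],[0,-215,50,-160,0],[0,-215,50,-160,0],[0,-215,50,-160,0]])

```text
time: 37.88
tool_pos: [384.0, -353.0, 238.1]
tcp_rot: [-3.139, 0.037, -0.24]
contact_force: [0.5, -1.0, -0.2]
grip_width: 92.0
```

Run:
```python
from h import *
c=cap('wrist','w13.png'); pans('s13.png'); cap('top','t13.png'); plan()
```

```text
t 37.975
L pan z 48.63 425 top pts 95pct 124.61
R pan z 80.48 544 top pts 95pct None
t 38.02 pos [ 384.5 -352.4  237.1] yaw -13.62 F [-0.6  0.4 -0.5] w 91.9 q [-0.88  0.35  1.49 -0.02  1.34  0.94]
```

View pics/s13.png

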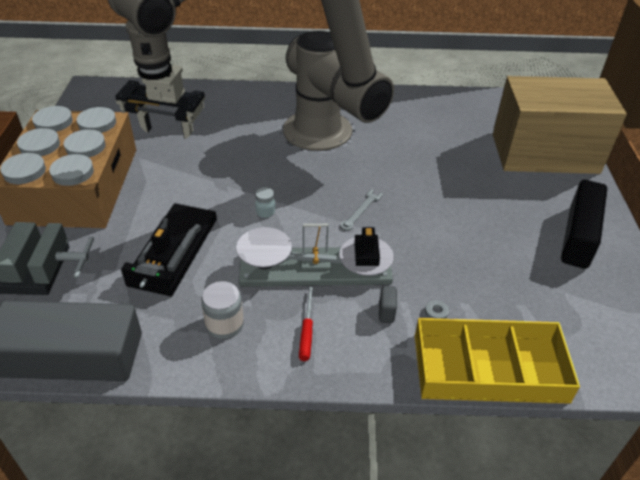

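View pics/t13.png

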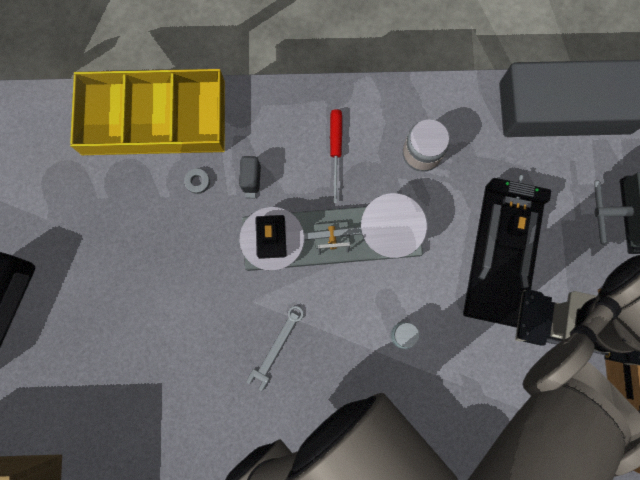

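View pics/w13.png

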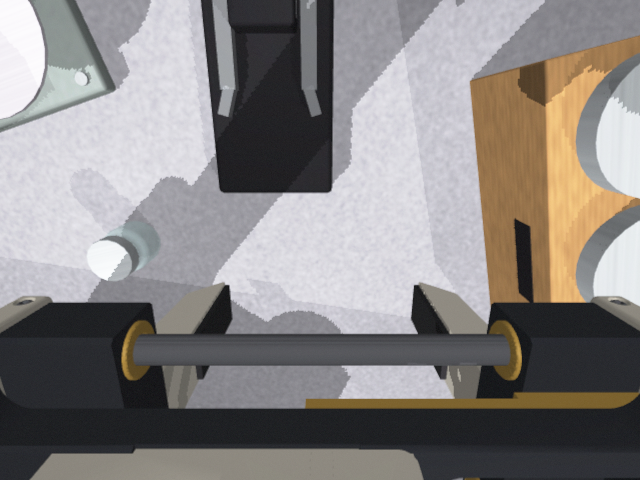

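Scene and top views: pack_2 is in the channel against the terminals, pack_1 is on the left pan at (270,236), and the bystanders have not moved. As a last check I'll compare the pins' shift between the first and last top views.

Run:
```python
from h import *
th=np.deg2rad(-13.8);ex=np.array([np.cos(th),np.sin(th)])
c=load('top')
for f,vm in (('top0.png',222),('t13.png',212)):
    im=cv2.imread('pics/'+f).astype(int); s=im[195:vm,500:535]
    wt=np.clip(s[...,2]-s[...,0]-25,0,None); v,u=np.mgrid[195:vm,500:535]
    uc,vc=(wt*u).sum()/wt.sum(),(wt*v).sum()/wt.sum(); print(uc,vc,w(c,uc,vc,52)[:2]@ex, (wt>0).sum())
a=cv2.imread('pics/top0.png').astype(int);b=cv2.imread('pics/t13.png')
cv2.imwrite('pics/t13c.png',np.clip(cv2.resize(b[170:335,455:560],None,fx=3.6,fy=3.6,interpolation=cv2.INTER_CUBIC).astype(float)*1.8+10,0,255).astype(np.uint8))
```

```text
516.6841898783837 211.1220086308356 694.7092499854452 63
517.0703399765533 204.7245017584994 707.8341492465107 48
```

View pics/t13c.png

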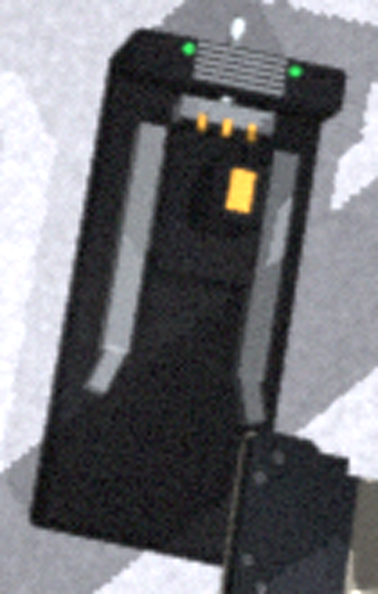

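```bash
python3 -c "
from h import *
print(bot.close_job())"
```

```text
the job is handed in; nothing more can be done
None
```

The job is handed in at about 38 s: pack_2, the heavier pack, is in the charger against the terminal block, and pack_1 is still on the left pan.

- **Weighing:** I put pack_2 on the right pan and pack_1 on the left, and let go of both. The right side stayed fully down for the 5 s I watched (pan heights about 48.5 mm right and 78.3 mm left).
- **A reading that disagreed:** The wrist force in hand gave about 4.2 N for pack_2 and 4.7 N for pack_1. That gap is within the sensor's noise, so I went by the balance.
- **Charging:** I set pack_2 on the deck, re-gripped it, slid it in and pushed. The force rose from about 9 N to 13 N over 2.4 mm, roughly the buffer's rate, so I stopped and let go. The buffer then pushed the pack back by about 6 mm.
- **Is the block home?** The wrist view puts the block 11–12 mm in from where it started. The top view gives about 13 mm, but the pack partly hides the pins there. Both fit the 12 mm for fully home, but neither is exact enough to prove it alone. I also rely on the push force, which was well above the 6 N needed to slide the block.
- **Last look:** pack_1 stands upright on the left pan, the bystanders look unmoved, and the gripper is open and clear of everything.
- **Small flaw:** The tool tilted by about 2° during the push, as the arm gave way under the load. I saw no effect on how the pack sits.

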